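Hang the screen on the rail and hold a prism cell in the lamp beam

TASK

On the repair bench, take the screen carrier off its perch, hook it over the rail at the yellow loading end with the screen on the lamp's side, and slide it along the rail, without lifting it off, to the red pointer so that its screen is centred in line with the lamp; let it go there. Then take the glass prism cell out of the rack by its two white frosted faces only (never touch its clear faces) and hold it upright in the light beam about midway between lamp and screen, over the blue line, its clear faces square to the beam and the beam through their middle. Finish while still holding the cell there, steady, and leave everything else on the bench where it is.

Things in the scene. Friction and masses are not known exactly. Their poses are not given: they have to be found in the camera images.
- load (a point): Middle of the yellow 70 mm loading end of the rail, on the bar's top face, 161 mm above the work surface; 95 mm from the bar's middle, 55 mm from its end. Axes: y along the bar (loading end = its +y end), x level across it, pointing away from the lamp, z up.
- rail: Fixed level square aluminium bar 12 x 12 mm, 300 mm long, top face 161 mm up, on dark end posts no higher than the bar. Origin on the work surface under its middle, axes as load. Its place and direction vary.
- mark (a point): The place on the bar's top face (161 mm up) in line with the lamp, straight above the beam, 95 to 175 mm from load towards the rail's -y end. 32 mm beyond the bar's middle (+x) a red upright pointer 12 mm wide, 151 mm high stands in line. Axes as load.
- tab (a point): Centre of the blue grip tab on top of the loose screen carrier. Tab: 14 mm (x), 20 mm (y), 40 mm high, this point 20 mm below its top. The flat underside of the hook's roof (5 mm thick) is 25 mm below this point: it is 150 mm up at the start, 186 mm up when seated on the rail. Held by the tab, the carrier balances upright. Axes as carrier.
- carrier: Screen carrier, 120 g. Origin: middle of the hook roof's underside, which sits on a bar. On its -x side a 24 mm wide strap and below it a white screen 60 mm wide (y), 68 high, 4 thick, lower edge 100 mm below the origin; on its +x side a steel lip 24 mm wide, 25 mm deep; 20 mm between strap and lip for the bar. z up. It goes on the rail with its x along the rail's x: screen towards the lamp.
- screen (a point): Middle of the red ring on the ringed face of the carrier's white screen: 14 mm to the -x side of the tab's centre and 91 mm below it. Axes as carrier.
- perch: Fixed perch where the carrier hangs at the start: steel bar 12 x 12 mm, 70 mm long (y), top 125 mm up, on a central post and a wooden foot 60 x 70 mm. Lift the carrier straight up over 30 mm to clear it. Origin under its centre; axes as the carrier's.
- cell_center (a point): Centre (half-way up) of the loose glass prism cell, an upright block 24 x 24 mm, 56 mm high, 80 g. Faces across y are white and frosted, 24 mm apart: grip these. Faces across x are clear glass. Axes: x through the clear faces, y through the frosted ones, z up. At the start it stands with 4 mm play all round in one well of the rack, centre 32 mm up.
- rack: Fixed grey rack with two wells 60 mm apart along its x (also the cell's x): well floor 4 mm up, walls to 14 mm up. The cell stands in one, a black blank block in the other. Origin on the work surface under its centre.
- beam_mid (a point): The point of the light beam where the cell's centre belongs: 95 mm above the work surface, 100 mm in front of the lamp's face, straight above a blue line on the lamp's foot bar. Axes: x along the beam from lamp to rail, y level across it, z up. The beam runs on 120 mm to beneath mark.
- lamp: Fixed lamp unit: black lamp 46 mm in diameter, top 118 mm up; aluminium foot bar 4 mm thick under the beam; red pointer behind the rail. Origin on the work surface under the lamp's face, axes as beam_mid.
- cell: The prism cell (see cell_center); origin at the centre of its underside, same axes.
- clear_front: The clear face of the cell on its -x side, 17 mm wide: not to be touched. Origin at the middle of its lower edge.
- clear_back: The clear face of the cell on its +x side, 17 mm wide: not to be touched. Origin at the middle of its lower edge.
- blank: Bystander: black plastic block 24 x 24 x 50 mm in the other well of the rack; origin at the centre of its underside.
- screwdriver: Bystander: small screwdriver 110 mm long lying on the bench between perch and rail, along x; origin on its underside.
- remote: Bystander: black remote control 48 x 170 x 18 mm; origin at the centre of its underside.
- phone: Bystander: black phone 72 x 148 x 9 mm; origin at the centre of its underside.
- gamepad: Bystander: grey game controller, about 155 mm wide and 45 mm high; origin under its centre.
- notebook: Bystander: notebook 150 x 210 mm with a pen on it, 24 mm high; origin at the centre of its underside.
- mug: Bystander: blue mug, 80 mm across, 95 mm high; origin at the centre of its underside.
- headphones: Bystander: black headphones lying down, about 190 mm wide, 72 mm high; origin under the centre of the band.
Mind the look-alikes: they are no part of the job. What is shaped like the carrier but green is not meant.

How it is judged:
On the way, in this order (a step that is already met when the one before it is completed fails the run):
1. the carrier is hooked on the rail at the yellow loading end, seated on the bar (x of screen in the frame of load below -0.003 m and x of tab in the frame of load between -0.012 and 0.012 m and z of tab in the frame of load between 0.02 and 0.03 m and angle between tab's own z axis and vertical below 0.12 rad and angle between the y axis of tab and the y axis of load, either way round below 0.25 rad and y of tab in the frame of load between -0.032 and 0.032 m), for 0.2 s.
2. the carrier hangs on the rail at the red pointer and has been let go (x of screen in the frame of mark below -0.003 m and x of tab in the frame of mark between -0.012 and 0.012 m and z of tab in the frame of mark between 0.02 and 0.03 m and angle between tab's own z axis and vertical below 0.12 rad and angle between the y axis of tab and the y axis of load, either way round below 0.25 rad and y of tab in the frame of mark between -0.008 and 0.008 m and contact force between each of the arm, the fingers and carrier below 0.1 N and linear speed of carrier below 0.02 m/s), for 0.3 s.
At the end, for the whole second after the job is handed in: Carrier hung on the rail, screen on the lamp's side, free and still, within 8 mm of the pointer; cell held by the fingers alone and still, centre within 8 mm sideways, 12 mm in height and 30 mm along the beam of the midway point, square to the beam and upright within 0.14 rad (all of step 2 and x of cell_center in the frame of beam_mid between -0.03 and 0.03 m and y of cell_center in the frame of beam_mid between -0.008 and 0.008 m and z of cell_center in the frame of beam_mid between -0.012 and 0.012 m and angle between the x axis of cell_center and the x axis of beam_mid, either way round below 0.14 rad and angle between cell_center's own z axis and vertical below 0.14 rad and contact force between the fingers and cell above 1 N and contact force between cell and carrier below 0.1 N and contact force between cell and lamp below 0.1 N and linear speed of cell below 0.02 m/s); the arm keeps its last pose, push and grip.
It fails at once if a clear face of the cell is touched by the fingers (contact force between the fingers and clear_front above 0.5 N or contact force between the fingers and clear_back above 0.5 N).
It fails at once if the carrier is lifted off, or put on, the rail elsewhere than at its yellow loading end (x of tab in the frame of load between -0.03 and 0.03 m and y of tab in the frame of load between -0.25 and -0.045 m and z of tab in the frame of load above 0.04 m).
It fails at once if the carrier or the cell is dropped on the bench (height (world z) of tab below 0.115 m or height (world z) of cell_center below 0.022 m).
It fails at once if a bystander is disturbed (moved 30 mm; the blank in the rack 15 mm) (distance of blank from where it was at the start of the episode above 0.015 m or distance of any of screwdriver, remote, phone, gamepad, notebook, mug, headphones from where it was at the start of the episode above 0.03 m).
It also fails if it takes over 59 s, if anything falls off the work surface, if the arm or the gripper's body presses on something with over 40 N, if the wrist force passes 120 N, or if a joint passes its speed limit or range.

ROBOT

A 6-joint arm with a two-finger parallel gripper is mounted at the origin on the work surface. World frame = base frame: x ahead of the robot, y to its left, z up, the work surface at z = 0. Lengths are in m, angles in rad, forces in N, time in s.
With the tool pointing down it reaches from about 0.25 to 0.775 m from the base axis. Payload 4 kg.
Tool frame: the origin (TCP) lies at the centre of the arm's flange, where the gripper is bolted on; the fingertips stand 199 mm ahead of it and the grasp point (between the pads) lies 180 mm ahead of it (robot.tcp_to_tips is the distance from the TCP to the fingertips, in m); z points along the fingers, y is the line along which they close (so a half turn about z gives the same grasp; the last joint's range is limited). The gripper opens to 94 mm and grips with 3 to 60 N. Pads are 16 mm wide; open, the fingers measure 119 mm over their backs; the gripper's body (75 mm by 177 mm) begins 78 mm behind the grasp point.
Start: joints at [1.216, 0.087, 1.371, -0, 1.684, -0.103], TCP at [0.137, 0.533, 0.405] pointing down, gripper open.
Joint ranges: [-3.1, 3.1], [-0.76, 2.03], [0.27, 2.55], [-1.08, 4.22], [0.17, 2.65], [-2.57, 2.57]. Speed limits (rad/s): [2.79, 2.79, 3.14, 3.14, 3.14, 3.14].

INTERFACE

Orientations are given as [roll, pitch, yaw] about the fixed x, y, z axes, in that order (R = Rz(yaw) Ry(pitch) Rx(roll)).
In Python, from bench import telemetry, snapshot, ticket, robot gives the robot as it stands.
- The arm moves only by the tool apply_moves, never from a script. Its argument "moves" is a list that holds one entry, the list of rows, each a list of 5 numbers: the shift along the tool's x, y, z in units of 50 mm (1.0 is 50 mm), then the turn about the tool's z in units of 10 degrees (1.0 is 10 degrees), then the closure, from 0 (fully open) to 1 (shut). A call has 1 to 10 rows; each row is the pose to reach, as a shift and turn from the pose commanded when the call began, along the tool's axes at that moment; what a row does not reach only later rows make up. A row lasts 1/8 s, in which the tool goes at most 62.5 mm and 10.7 degrees, less where a joint would pass 70% of its speed; a pose out of reach is approached as far as the arm can. A call with a gripper value outside its range is refused whole. The fingers move at their own pace and stop on an object; the grip force is fixed at half the most. Time passes only in rows, so rows that repeat a pose let the fingers close. It gives the time, the measured TCP pose, the force, the opening and the grip force at its end, in the units of the state.
- telemetry.get_obs(): the state, without advancing time (a new reading comes with each control period).
- snapshot(name): name is "scene" or "top" or "wrist"; returns a dict with "image" (420x560x3 uint8, red, green, blue), "fovy" (degrees; the focal length in pixels is half the picture's height over the tangent of half this angle, whatever the lens; pixels are square), "cx", "cy" (the principal point, pixels), "R" (3x3) and "t" (3): a world point X has camera coordinates R X + t. Camera axes: x right, y down, z forward; pixel columns grow to the right and rows downward; lengths in m; the calibration is good to about 2 mm. The wrist camera is an equidistant fisheye: a pixel r from the principal point sees the ray r / f radians off the axis. A picture is of the moment at which its call begins. There is no depth.
- ticket.close_job(): hands the job in; it is judged then, once.
The state is a dict: "time": time; "joint_positions": joint angles; "qvel": joint speeds; "joint_torque": joint torques, N m; "tool_pos": TCP position; "ee_rot": TCP orientation; "wrist_force": force on the tool from outside, world axes, zero at the start; "wrist_torque": the same for the moment, N m; "width": finger opening in m; "finger_force": force on a finger pad.
Only numpy, scipy, OpenCV 4.12 (cv2) and the standard library are available. Lean on these libraries where they do the work, as an engineer would, in place of code of your own. Each camera call takes 0.05 s, during which the arm holds its last target. There are 200 camera calls.

## Working session

There is one attempt and no reset: what is moved stays moved. The work goes in short steps, Python scripts to look and compute and a tool call to move; the robot and the scene stay as the last step left them, time stands still between calls to the robot, and variables do not carry over. Pictures are saved under pics/ and viewed, at most 10 in all, crops included, and the job is handed in when it is done.

Besides the shell and the picture viewer there is one more tool, called in YAML: its name, and indented under it one key for each argument. apply_moves: Moves the arm, as the interface text tells. Its arguments: {"type":"object","properties":{"moves":{"type":"array","items":{"type":"array","items":{"type":"array","items":{"type":"number"}}}}},"required":["moves"]}

```bash
mkdir -p pics; cat > h.py <<'E'
import numpy as np, cv2, pickle
from bench import telemetry, snapshot, ticket, robot
def take(name, tag):
    s=snapshot(name); pickle.dump(s,open(f'pics/{tag}.pkl','wb'))
    cv2.imwrite(f'pics/{tag}.png', s['image'][:,:,::-1]); return s
def load(tag): return pickle.load(open(f'pics/{tag}.pkl','rb'))
def F(s): return s['image'].shape[0]/2/np.tan(np.radians(s['fovy'])/2)
def ray(s,u,v,fish=False):
    f=F(s); d=np.array([u-s['cx'],v-s['cy']],float)
    if fish:
        r=np.hypot(*d); a=r/f; c=np.r_[d/max(r,1e-9)*np.sin(a),np.cos(a)]
    else: c=np.r_[d/f,1]
    R=np.array(s['R']); c=R.T@c; return -R.T@np.array(s['t']), c/np.linalg.norm(c)
def atz(s,u,v,z,fish=False):
    o,d=ray(s,u,v,fish); return o+d*(z-o[2])/d[2]
def tri(*rays):
    A=sum(np.eye(3)-np.outer(d,d) for o,d in rays); b=sum((np.eye(3)-np.outer(d,d))@o for o,d in rays)
    X=np.linalg.solve(A,b); return X,[np.linalg.norm((np.eye(3)-np.outer(d,d))@(X-o)) for o,d in rays]
def proj(s,X,fish=False):
    c=np.array(s['R'])@X+np.array(s['t']); f=F(s)
    if fish:
        r=np.hypot(c[0],c[1]); a=np.arctan2(r,c[2]); return np.array([s['cx']+f*a*c[0]/r,s['cy']+f*a*c[1]/r])
    return np.array([s['cx']+f*c[0]/c[2],s['cy']+f*c[1]/c[2]])
E
python3 - <<'E'
from h import *
o=telemetry.get_obs(); print(o)
a=[take(n,n) for n in('scene','top','wrist')]
for s in a: print(s['fovy'],s['cx'],s['cy'],-np.array(s['R']).T@s['t'])
for n,s in zip(('scene','top'),a):cv2.imwrite(f'pics/{n}b.png',cv2.resize(s['image'][:,:,::-1],(800,600),interpolation=cv2.INTER_CUBIC))
E
```

```text
{'time': 0.0, 'joint_positions': array([ 1.21587749e+00,  8.79318015e-02,  1.37222590e+00,  2.94696552e-06,
        1.68360021e+00, -1.03117945e-01]), 'qvel': array([-0.00024899, -0.00145911,  0.0007249 , -0.00014095, -0.00110785,
       -0.00020728]), 'joint_torque': array([-4.33374598e-04, -3.40195620e+01, -3.02422428e+01,  7.16035324e-02,
        3.32036277e-02, -1.83031761e-04]), 'tool_pos': array([0.13700545, 0.53254502, 0.40353078]), 'ee_rot': array([-3.13943920e+00, -2.25794993e-04,  2.88979185e+00]), 'wrist_force': array([ 0.3074856 ,  0.11167209, -0.18053999]), 'wrist_torque': array([-0.00818175, -0.00560291, -0.00234227]), 'finger_force': 0.0, 'width': 0.09410188822524333}
48.19329881522242 288.8330552403798 203.50462717821424 [ 1.1904889  -0.33450501  1.22809363]
53.67330243036393 284.24860886124975 209.99602692857295 [0.33946108 0.02778625 1.16122492]
65.70646984690485 277.7565760161979 208.683438562664 [0.06255959 0.55186412 0.38325186]
```

View pics/sceneb.png

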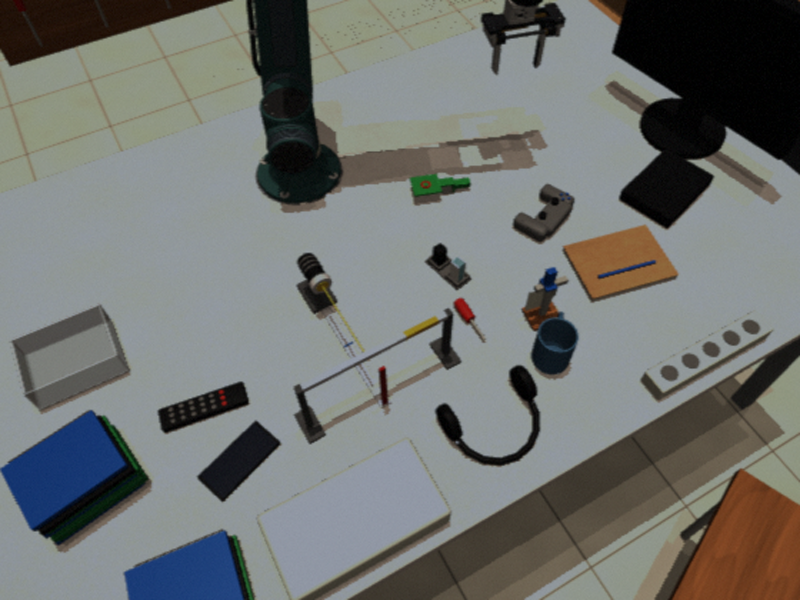

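View pics/topb.png

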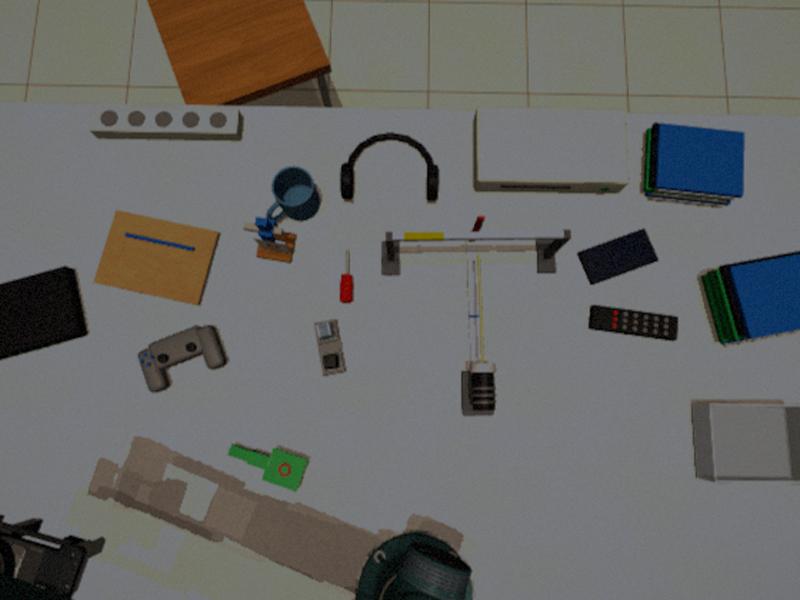

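The images show the carrier with the blue tab hanging on the wooden perch beside the mug, at scene (548,280) and top (268,224). Its green look-alike lies at scene (440,184) and top (275,465). The blue one fits because it has the blue tab and hangs on the perch. Next I'll confirm it in an enlarged composite crop.

```bash
python3 - <<'E'
from h import *
s=load('scene')['image'];t=load('top')['image']
def crop(im,u,v,w,h,W,H):
    return cv2.resize(im[v:v+h,u:u+w,::-1],(W,H),interpolation=cv2.INTER_CUBIC)
A=crop(s,350,180,60,60,300,300);          # scene carrier x5
B=crop(t,160,130,80,60,400,300)            # top carrier x5
C=crop(t,215,215,40,60,100*2,300)   # x5 rack top
D=crop(s,290,165,50,50,250,250)
E=np.zeros((600,800,3),np.uint8)
E[:300,:300]=A;E[:300,300:700]=B;E[300:600,:200]=C;E[300:550,210:460]=D
G=crop(t,260,150,165,130,330,260);E[300:560,465:795]=G  # x2
cv2.imwrite('pics/comp.png',np.clip(E.astype(float)*1.5,0,255).astype(np.uint8))
E
```

```text
(no output)
```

View pics/comp.png

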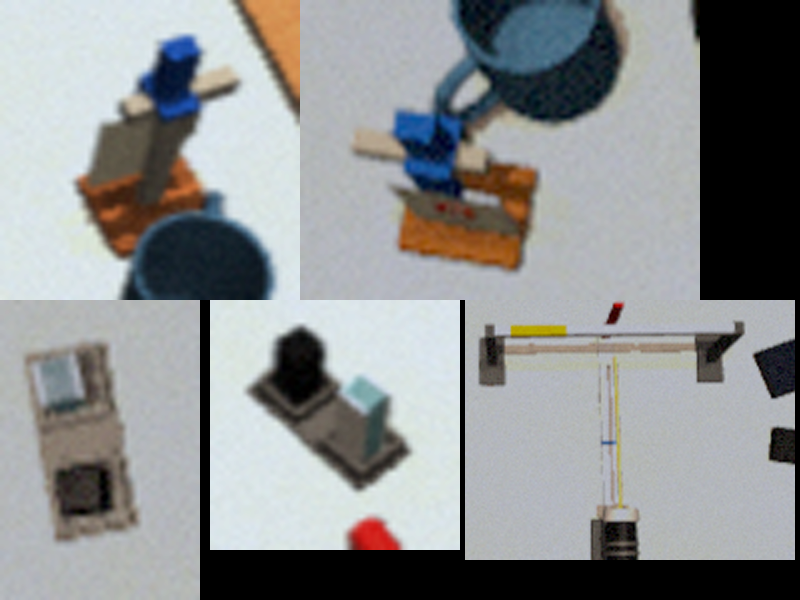

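The blue-tabbed carrier is confirmed: tab top at scene px (386,189) and top px (182,155), with the ringed screen facing the robot. The cell is the pale block at top px (226,231), and the black blank is at (231,252). Next I'll measure coarsely from both views.

```bash
python3 - <<'E'
from h import *
np.set_printoptions(precision=4,suppress=True)
s=load('scene');t=load('top')
def two(n,a,b): print(n,*tri(ray(s,*a),ray(t,*b)))
sc=lambda x,y:(350+x/5,180+y/5); tc=lambda x,y:(160+(x-300)/5,130+y/5)
two('tabtop',sc(181,45),tc(413,125))
two('barL+y',sc(236,77),tc(357,143)); two('barR',sc(124,107),tc(490,160))
two('yellow',(422*.7,326*.7),(296.5,165.5))
g=lambda x,y:(260+(x-465)/2,150+(y-300)/2)
for n,p in dict(yl=(511,331),yr=(566,330),e1=(485,335),e2=(741,327)).items(): print(n,atz(t,*g(*p),.161))
print('blue line',atz(t,*g(608,442),.004)); print('lamp face foot',atz(t,*g(605,512),.004))
print('foot far', atz(t,*g(603,337),.004))
two('ptr top',(382*.7,369*.7),g(618,304))
two('celltop',(290+(368-210)/5,165+(385-300)/5),(215+60/5,215+(380-300)/5))
r=lambda x,y:(215+x/5,215+(y-300)/5)
print('rack corners',[atz(t,*r(*p),.014)[:2] for p in((28,355),(105,345),(58,540),(135,522))])
E
```

```text
tabtop [0.6475 0.2768 0.1721] [np.float64(8.345396286165814e-05), np.float64(8.345396286169909e-05)]
barL+y [0.6544 0.32   0.1194] [np.float64(0.0015678158272524247), np.float64(0.0015678158272526665)]
barR [0.6439 0.2482 0.1266] [np.float64(0.000813685205967238), np.float64(0.000813685205967286)]
yellow [ 0.629  -0.0045  0.1605] [np.float64(0.0012550800975484333), np.float64(0.0012550800975484114)]
yl [0.6278 0.0281 0.161 ]
yr [ 0.6302 -0.0405  0.161 ]
e1 [0.6221 0.0604 0.161 ]
e2 [ 0.6376 -0.2594  0.161 ]
blue line [ 0.5133 -0.111   0.004 ]
lamp face foot [ 0.415  -0.1063  0.004 ]
foot far [ 0.6663 -0.1046  0.004 ]
ptr top [ 0.6683 -0.1075  0.1506] [np.float64(0.00045174323191337403), np.float64(0.00045174323191341463)]
celltop [0.4739 0.1763 0.0674] [np.float64(0.002583854297275165), np.float64(0.0025838542972750895)]
rack corners [array([0.4931, 0.1993]), array([0.4994, 0.1567]), array([0.3911, 0.1787]), array([0.4015, 0.1368])]
```

```bash
cat >> h.py <<'E'
from scipy.spatial.transform import Rotation as Ro
def plan(x,y,z,yawdeg):
    "yawdeg: wanted angle of tool y from world +y (ccw). prints shift units & turn"
    o=telemetry.get_obs(); R=Ro.from_euler('xyz',o['ee_rot']).as_matrix()
    d=R.T@(np.array([x,y,z])-o['tool_pos'])/.05
    cur=np.degrees(np.arctan2(-R[0,1],R[1,1])); tn=-(yawdeg-cur)
    print('t',round(o['time'],2),'pos',o['tool_pos'].round(4),'yaw',cur.round(2),'move',d.round(3),'turn',(tn/10).round(3)); return d,tn/10
E
python3 -c "
from h import *
plan(.6475,.2768,.42,-8.5)"
```

```text
t 0.15 pos [0.137  0.5326 0.4038] yaw -14.43 move [-11.163  -2.411  -0.323] turn -0.593
```

apply_moves:
  moves:
    - [[-1.2,-0.26,-0.32,0,0],[-2.4,-0.52,-0.32,0,0],[-3.6,-0.78,-0.32,0,0],[-4.8,-1.04,-0.32,0,0],[-6.0,-1.3,-0.32,-0.2,0],[-7.2,-1.56,-0.32,-0.4,0],[-8.4,-1.82,-0.32,-0.59,0],[-9.6,-2.08,-0.32,-0.59,0],[-10.7,-2.31,-0.32,-0.59,0],[-11.16,-2.41,-0.32,-0.59,0]]

```text
time: 1.4
tool_pos: [0.6501, 0.2746, 0.4187]
ee_rot: [-3.14, -0.002, 2.989]
wrist_force: [0.4, -0.1, -0.1]
width: 0.0938
finger_force: 0.0
```

```bash
python3 - <<'E'
from h import *
plan(.6475,.2768,.42,-8.5)
s=take('wrist','w1')
c=cv2.resize(s['image'][:,:,::-1],(800,600),interpolation=cv2.INTER_CUBIC)
cv2.imwrite('pics/w1b.png',np.clip(c*1.5,0,255).astype(np.uint8))
print(proj(s,np.array([.6475,.2768,.172]),True))
E
```

```text
t 1.4 pos [0.6501 0.2746 0.4187] yaw -8.72 move [ 0.058  0.035 -0.026] turn -0.022
[280.33349995 224.29730942]
```

View pics/w1b.png

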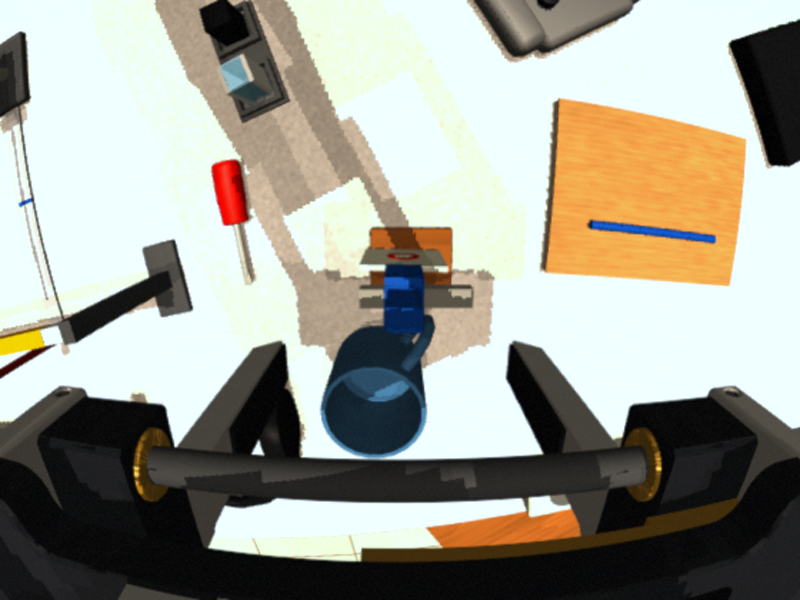

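The tab top shows at (404,318) of the enlarged wrist view, px (282.8,222.6). The carrier is square to the image, so the yaw fits.

```bash
python3 - <<'E'
from h import *
s=load('w1');t=load('top');sc=load('scene')
print(atz(s,404*.7,318*.7,.170,True))
print(tri(ray(s,404*.7,318*.7,True),ray(sc,386.2,189),ray(t,182.6,155)))
p=atz(s,404*.7,318*.7,.170,True)
print(atz(s,361*.7,289*.7,.125,True),atz(s,472*.7,289*.7,.125,True))
plan(p[0],p[1],.335,-8.7)
E
```

```text
[0.64712177 0.27871    0.17      ]
(array([0.64725147, 0.27781494, 0.17067626]), [np.float64(0.0009715737611013481), np.float64(0.0004295053715009012), np.float64(0.001018443500660616)])
[0.63925758 0.25407199 0.125     ] [0.64948812 0.32112116 0.125     ]
t 1.45 pos [0.6514 0.2736 0.4181] yaw -8.81 move [0.099 0.092 1.662] turn -0.011
```

apply_moves:
  moves:
    - [[0,0,0.8,0,0],[0,0,0.8,0,0],[0,0,0.8,0,0]]

```text
time: 1.82
tool_pos: [0.647, 0.2775, 0.3816]
ee_rot: [3.141, 0.0, 2.994]
wrist_force: [0.5, 0.2, 0.9]
width: 0.094
finger_force: 0.0
```

```bash
python3 -c "
from h import *
plan(.6472,.2782,.335,-8.7)"
```

```text
t 1.82 pos [0.647  0.2775 0.3816] yaw -8.48 move [-0.003  0.015  0.932] turn 0.022
```

apply_moves:
  moves:
    - [[0,0.015,0.9,0,0],[0,0.015,0.92,0,0],[0,0.015,0.92,0,0.6],[0,0.015,0.92,0,1],[0,0.015,0.92,0,1],[0,0.015,0.92,0,1],[0,0.015,0.92,0,1],[0,0.015,0.92,0,1],[0,0.015,0.92,0,1],[0,0.015,0.92,0,1]]

```text
time: 3.08
tool_pos: [0.6475, 0.2778, 0.3347]
ee_rot: [3.141, -0.0, 2.993]
wrist_force: [0.2, -0.1, -1.4]
width: 0.0196
finger_force: 30.0
```

apply_moves:
  moves:
    - [[0,0,-0.4,0,1],[0,0,-1.0,0,1],[0,0,-1.8,0,1],[0,0,-1.8,0,1]]

```text
time: 3.58
tool_pos: [0.6474, 0.2776, 0.4313]
ee_rot: [3.137, 0.01, 2.993]
wrist_force: [0.5, -0.1, -1.4]
width: 0.0202
finger_force: 30.0
```

```bash
python3 -c "
from h import *
plan(.60,.16,.48,2);plan(.615,-.005,.49,2)
s=take('wrist','w2')"
```

```text
t 3.58 pos [0.6474 0.2776 0.4313] yaw -8.53 move [ 0.579 -2.462 -0.993] turn -1.053
t 3.58 pos [0.6474 0.2776 0.4313] yaw -8.53 move [-0.209 -5.68  -1.202] turn -1.053
```

apply_moves:
  moves:
    - [[0.3,-0.9,-0.5,0,1],[0.58,-1.8,-0.95,-0.5,1],[0.5,-2.7,-1.0,-1.05,1],[0.3,-3.6,-1.15,-1.05,1],[0.0,-4.6,-1.2,-1.05,1],[-0.2,-5.4,-1.2,-1.05,1],[-0.21,-5.68,-1.2,-1.05,1],[-0.21,-5.68,-1.2,-1.05,1],[-0.21,-5.68,-1.2,-1.05,1]]

```text
time: 4.75
tool_pos: [0.6158, -0.0034, 0.4841]
ee_rot: [3.141, -0.001, -3.105]
wrist_force: [-0.1, -1.0, -0.7]
width: 0.0198
finger_force: 30.0
```

```bash
python3 - <<'E'
from h import *
plan(.629,-.005,.40,2)
s=take('wrist','w3')
c=cv2.resize(s['image'][:,:,::-1],(800,600),interpolation=cv2.INTER_CUBIC)
cv2.imwrite('pics/w3b.png',np.clip(c*1.4,0,255).astype(np.uint8))
E
```

```text
t 4.75 pos [ 0.6158 -0.0034  0.4841] yaw 2.07 move [-0.265 -0.043  1.682] turn 0.007
```

View pics/w3b.png

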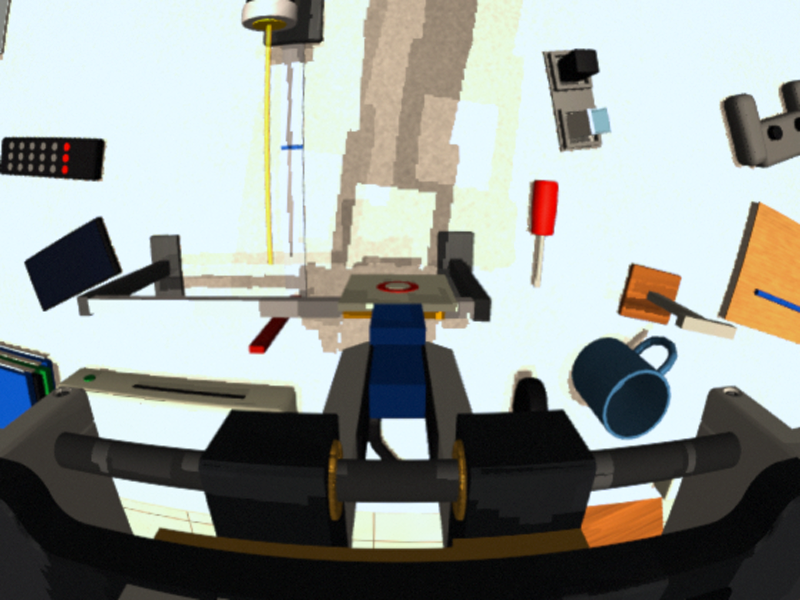

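```bash
python3 - <<'E'
from h import *
s=load('w3');t=load('top');k=4
im=np.clip(cv2.resize(s['image'][:,:,::-1],None,fx=k,fy=k,interpolation=cv2.INTER_CUBIC)*1.3,0,255).astype(np.uint8)
tp=np.clip(cv2.resize(t['image'][:,:,::-1],None,fx=k,fy=k,interpolation=cv2.INTER_CUBIC)*1.3,0,255).astype(np.uint8)
L=np.array([.629,-.005]);a=np.radians(2.);ex=np.array([np.cos(a),np.sin(a)]);ey=np.array([-ex[1],ex[0]])
def P(x,y,z=.161): return np.r_[L+x*ex+y*ey,z]
for x in(-.006,.006):
  for y in np.r_[np.linspace(-.245,.055,16),-.035,.035]:
    for S,I,f in((s,im,True),(t,tp,False)):
      u,v=proj(S,P(x,y),f); cv2.circle(I,(int(u*k+k/2),int(v*k+k/2)),1,(0,0,255),-1)
out=np.vstack([im[180*k:245*k,45*k:245*k],tp[140*k:180*k,260*k:460*k]]); out2=im[180*k:245*k,200*k:355*k]
c=np.zeros((690,800,3),np.uint8)
c=np.vstack([im[190*k:250*k,50*k:250*k],im[190*k:240*k,180*k:380*k],tp[150*k:180*k,255*k:455*k]]); print(c.shape)
cv2.imwrite('pics/ov.png',c)
E
```

```text
(560, 800, 3)
```

View pics/ov.png

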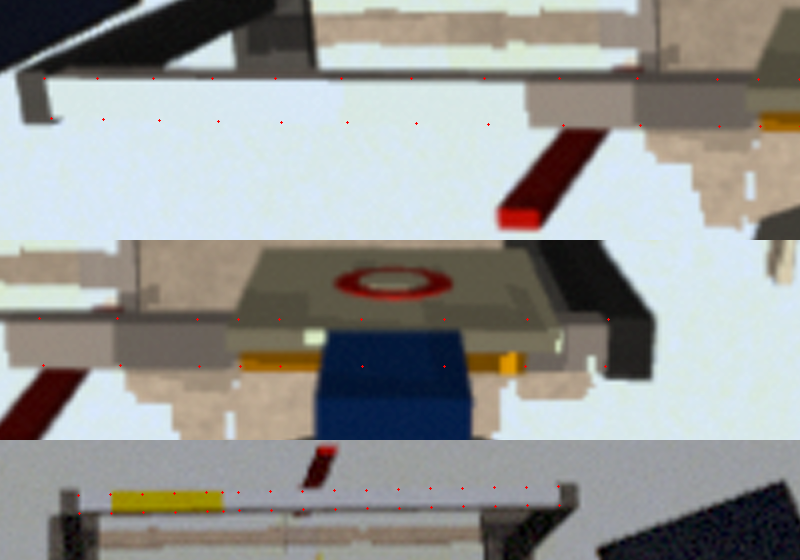

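```bash
python3 - <<'E'
from h import *
s=load('w3');t=load('top');sc=load('scene')
X,e=tri(ray(s,179.75,244.25,True),ray(t,336.5,152.75),ray(sc,267.4,258.3));print(X,e)
print(atz(s,179.75,244.25,.151,True))
a=np.radians(2.);ex=np.array([np.cos(a),np.sin(a)]);ey=np.array([-ex[1],ex[0]])
L=np.array([.6295,-.005]);d=X[:2]-L;print('x',d@ex,'y',d@ey)
# blue line middle, foot, lamp from w3 (800x600 coords)
print('blue',[atz(s,u*.7,v*.7,.004,True) for u,v in((282,147),(303,147))])
print('bluetop',atz(t,260+(608-465)/2,150+(442-300)/2,.004))
p=plan(*(L),.40,2);plan(*L,.3707,2)
E
```

```text
[ 0.66772322 -0.10703873  0.149138  ] [np.float64(0.001380064672616555), np.float64(0.0008085203898713486), np.float64(0.0006805972519655868)]
[ 0.6680906  -0.10564036  0.151     ]
x 0.03463883248277979 y -0.10331053775372012
blue [array([ 0.51400105, -0.12055874,  0.004     ]), array([ 0.51425922, -0.09906326,  0.004     ])]
bluetop [ 0.51334566 -0.11098541  0.004     ]
t 4.8 pos [ 0.6157 -0.0032  0.4844] yaw 2.1 move [-0.274 -0.047  1.688] turn 0.01
t 4.8 pos [ 0.6157 -0.0032  0.4844] yaw 2.1 move [-0.275 -0.048  2.274] turn 0.01
```

apply_moves:
  moves:
    - [[-0.275,-0.048,0,0.01,1],[-0.275,-0.048,0.5,0.01,1],[-0.275,-0.048,0.9,0.01,1],[-0.275,-0.048,0.9,0.01,1],[-0.275,-0.048,0.9,0.01,1]]

```text
time: 5.42
tool_pos: [0.6296, -0.0058, 0.4407]
ee_rot: [-3.142, 0.001, -3.108]
wrist_force: [-0.2, 0.1, -0.8]
width: 0.0196
finger_force: 30.0
```

```bash
python3 - <<'E'
from h import *
plan(.6295,-.005,.3707,2)
s=take('wrist','w4')
k=4;im=np.clip(cv2.resize(s['image'][:,:,::-1],None,fx=k,fy=k,interpolation=cv2.INTER_CUBIC)*1.3,0,255).astype(np.uint8)
cv2.imwrite('pics/w4b.png',im[170*k:310*k,180*k:380*k])
E
```

```text
t 5.42 pos [ 0.6296 -0.0058  0.4407] yaw 1.95 move [0.004 0.016 1.401] turn -0.005
```

View pics/w4b.png

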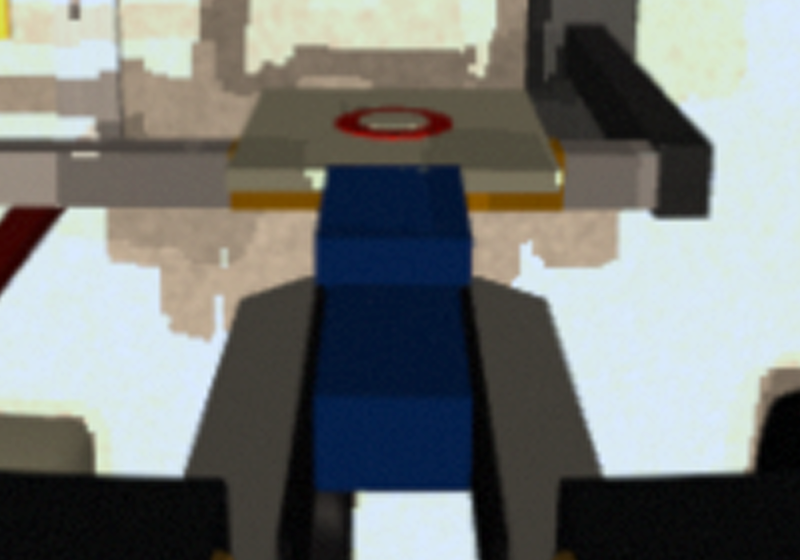

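The carrier sits square over the yellow end. Tab top edges are at rows 395 and 490 of the crop, px v 268.8 and 292.5. I'll check its x offset before lowering.

```bash
python3 - <<'E'
from h import *
s=load('w4')
for v in(268.75,292.5): print(atz(s,278.25,v,.4407-.1647,True))
for v in (229.5,237.5): print('roof/strap front top',atz(s,278.25,v-8,.4407-.1847-.02,True))
for v in(204.5,222): print('bar edges',atz(s,220,v,.161,True))
E
```

```text
[ 0.62351849 -0.00565878  0.276     ]
[ 0.63708648 -0.00519141  0.276     ]
roof/strap front top [ 0.61193612 -0.00599608  0.236     ]
roof/strap front top [ 0.61697297 -0.00582337  0.236     ]
bar edges [ 0.62288716 -0.05406384  0.161     ]
bar edges [ 0.63822056 -0.05430696  0.161     ]
```

apply_moves:
  moves:
    - [[0.02,0,0.4,0,1],[0.02,0,0.8,0,1],[0.02,0,1.1,0,1],[0.02,0,1.3,0,1],[0.02,0,1.4,0,1],[0.02,0,1.42,0,1],[0.02,0,1.42,0,1],[0.02,0,1.42,0,1],[0.02,0,1.42,0,1]]

```text
time: 6.6
tool_pos: [0.6284, -0.0066, 0.3705]
ee_rot: [-3.142, 0.002, -3.109]
wrist_force: [-2.9, 1.1, 6.0]
width: 0.0197
finger_force: 30.0
```

```bash
python3 - <<'E'
from h import *
a=np.radians(2.);ey=np.array([-np.sin(a),np.cos(a)])
p=np.array([.629,-.005])-.1025*ey;print(p)
print(telemetry.get_obs()['wrist_force'])
plan(.629,-.005,.3707,2);plan(*p,.3707,2)
E
```

```text
[ 0.6325772  -0.10743756]
[-2.93608293  1.08835524  6.03368689]
t 6.6 pos [ 0.6284 -0.0066  0.3705] yaw 1.88 move [-0.013  0.032 -0.004] turn -0.012
t 6.6 pos [ 0.6284 -0.0066  0.3705] yaw 1.88 move [-0.017 -2.018 -0.003] turn -0.012
```

apply_moves:
  moves:
    - [[-0.01,-0.1,-0.01,0,1],[-0.01,-0.35,-0.01,0,1],[-0.01,-0.6,-0.01,0,1],[-0.01,-0.85,-0.01,0,1],[-0.01,-1.1,-0.01,0,1],[-0.01,-1.35,-0.01,0,1],[-0.015,-1.6,-0.01,0,1],[-0.015,-1.85,-0.01,0,1],[-0.017,-2.02,-0.01,0,1],[-0.017,-2.02,-0.01,0,1]]

```text
time: 7.85
tool_pos: [0.6332, -0.1085, 0.3705]
ee_rot: [-3.141, 0.004, -3.11]
wrist_force: [-0.2, 2.1, 5.5]
width: 0.0195
finger_force: 30.0
```

```bash
python3 - <<'E'
from h import *
print(telemetry.get_obs()['wrist_force'])
plan(.6326,-.1074,.3707,2)
k=4
s=take('wrist','w5');t=take('top','t5')
im=np.clip(cv2.resize(s['image'][:,:,::-1],None,fx=k,fy=k,interpolation=cv2.INTER_CUBIC)*1.3,0,255).astype(np.uint8)
cv2.imwrite('pics/w5b.png',im[100*k:250*k,180*k:380*k])
E
```

```text
[-0.23701357  2.05724517  5.4730816 ]
t 7.85 pos [ 0.6332 -0.1085  0.3705] yaw 1.83 move [ 0.01   0.023 -0.003] turn -0.017
```

View pics/w5b.png

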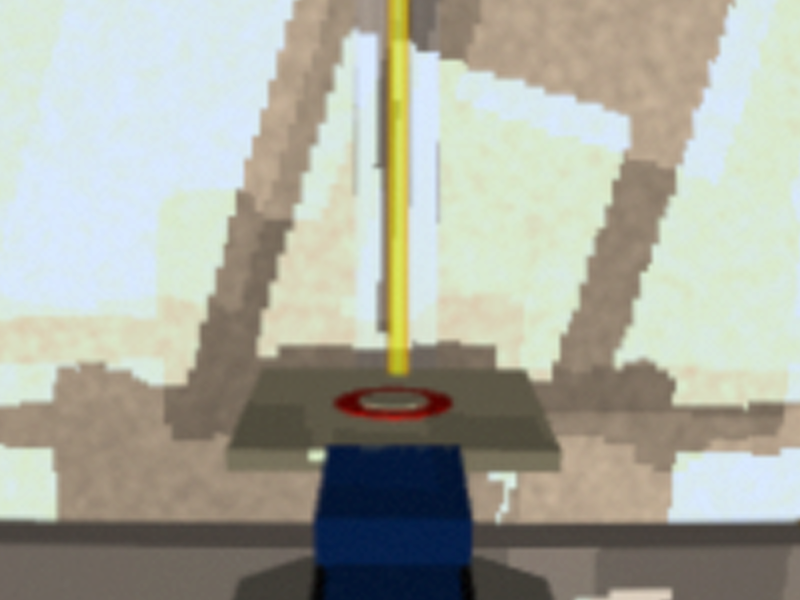

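The beam strikes the screen at column 398, against the ring centre at column 394, so it is within about 1 mm. I'll release it.

apply_moves:
  moves:
    - [[0,0,-0.04,0,1],[0,0,-0.04,0,0.7],[0,0,-0.04,0,0.5],[0,0,-0.04,0,0.4],[0,0,-0.04,0,0.4],[0,0,-0.04,0,0.4],[0,0,-0.7,0,0.4],[0,0,-1.6,0,0.4],[0,0,-1.6,0,0.4]]

```text
time: 9.07
tool_pos: [0.6327, -0.1075, 0.4548]
ee_rot: [-3.139, 0.01, -3.109]
wrist_force: [0.1, 0.1, 0.1]
width: 0.0563
finger_force: 0.0
```

```bash
python3 - <<'E'
from h import *
plan(.49,.17,.43,10)
t=take('top','t6');s=load('w3');t0=load('top');sc=load('scene')
# w3: rack corners / cell top, 800x600 coords
k=5
im=np.clip(cv2.resize(s['image'][:,:,::-1],None,fx=k,fy=k,interpolation=cv2.INTER_CUBIC)*1.3,0,255).astype(np.uint8)
tp=np.clip(cv2.resize(t['image'][:,:,::-1],None,fx=k,fy=k,interpolation=cv2.INTER_CUBIC)*1.5,0,255).astype(np.uint8)
c=np.hstack([im[30*k:110*k,370*k:440*k],tp[140*k:220*k,290*k:370*k]]);cv2.imwrite('pics/m6.png',c);print(c.shape)
E
```

```text
t 9.07 pos [ 0.6327 -0.1075  0.4548] yaw 1.88 move [2.675 5.643 0.454] turn -0.812
(400, 750, 3)
```

View pics/m6.png

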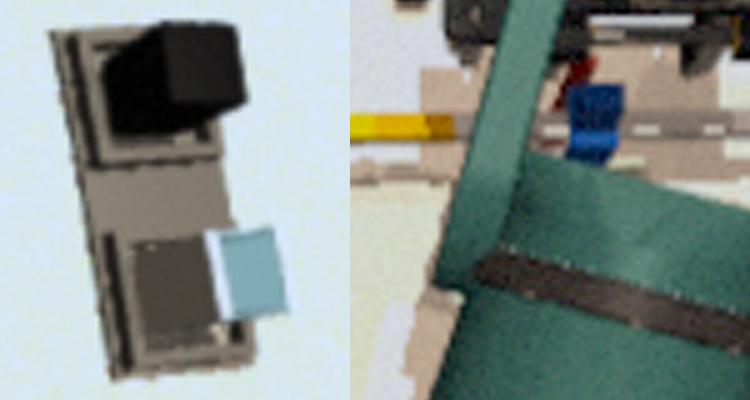

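The carrier hangs on the rail. The cell's white face is on its -y side, with its top at crop corners (220,232), (272,228), (288,310) and (238,318). Now I'll locate the cell.

```bash
python3 - <<'E'
from h import *
np.set_printoptions(precision=4,suppress=True)
s=load('w3');t=load('top');sc=load('scene')
f=lambda x,y:(370+x/5,30+y/5)
C=[atz(s,*f(*p),.060,True)[:2] for p in((220,232),(272,228),(288,310),(238,318))];print(*C,np.mean(C,0))
R=[atz(s,*f(*p),.014,True)[:2] for p in((50,32),(115,380),(258,365))];print(*R)
d=R[0]-R[1];print('rack x yaw',np.degrees(np.arctan2(-d[1],-d[0])))
print(tri(ray(s,*f(255,272),True),ray(t,227,231),ray(sc,321.8,182)))
m=np.mean(C,0);plan(m[0],m[1],.36,12)
# rows: cell/rack in w1 for second measure
w=load('w1');print(atz(w,243*.7,78*.7,.06,True))
E
```

```text
[0.4663 0.1682] [0.4629 0.1834] [0.4844 0.1891] [0.4886 0.1744] [0.4756 0.1788]
[0.4054 0.1341] [0.5058 0.157 ] [0.496  0.2022]
rack x yaw 12.832711488852603
(array([0.475 , 0.1763, 0.067 ]), [np.float64(0.0017936508221544367), np.float64(0.0030992214824969422), np.float64(0.0029792563809838937)])
t 9.12 pos [ 0.6327 -0.1076  0.4517] yaw 1.88 move [2.962 5.829 1.811] turn -1.012
[0.4808 0.1846 0.06  ]
```

apply_moves:
  moves:
    - [[0.6,1.0,0,0,0],[1.1,2.0,0,-0.5,0],[1.6,3.0,0,-1.0,0],[2.1,4.0,0.4,-1.0,0],[2.5,5.0,0.8,-1.0,0],[2.96,5.83,1.2,-1.0,0],[2.96,5.83,1.4,-1.0,0],[2.96,5.83,1.4,-1.0,0],[2.96,5.83,1.4,-1.0,0]]

```text
time: 10.25
tool_pos: [0.476, 0.1779, 0.3793]
ee_rot: [-3.141, 0.0, -2.936]
wrist_force: [-0.3, -1.0, -0.1]
width: 0.0939
finger_force: 0.0
```

```bash
python3 - <<'E'
from h import *
plan(.4756,.178,.22,12)
s=take('wrist','w7')
u=proj(s,np.array([.4756,.178,.06]),True);print(u)
k=5;a,b=int(u[0])-60,int(u[1])-60;print(a,b)
im=np.clip(cv2.resize(s['image'][:,:,::-1],None,fx=k,fy=k,interpolation=cv2.INTER_CUBIC)*1.3,0,255).astype(np.uint8)
cv2.imwrite('pics/w7b.png',im[b*k:(b+115)*k,a*k:(a+120)*k])
E
```

```text
t 10.25 pos [0.476  0.1779 0.3793] yaw 11.77 move [0.009 0.005 3.186] turn -0.023
[278.06838194 202.27137878]
218 142
```

View pics/w7b.png

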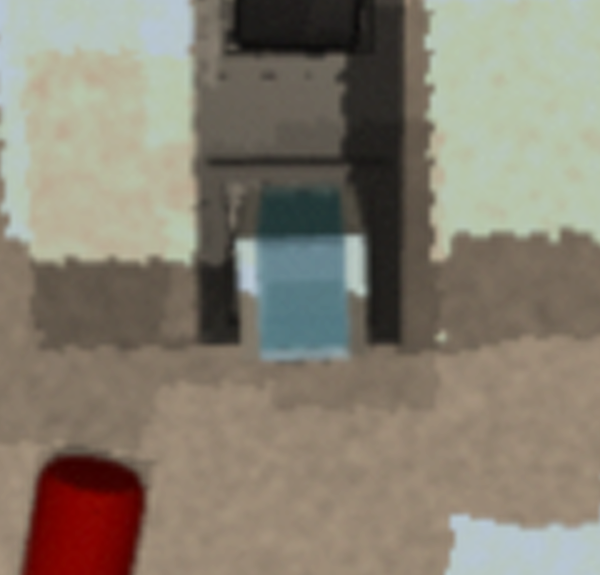

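Cell columns 237–368 and rows 235–360 centre within 1 mm of the tool axis, and the cell is square. I'll descend and grip.

apply_moves:
  moves:
    - [[0,0,1.0,0,0.3],[0,0,2.0,0,0.3],[0,0,2.8,0,0.3],[0,0,3.13,0,0.3],[0,0,3.13,0,0.3],[0,0,3.13,0,0.7],[0,0,3.13,0,1],[0,0,3.13,0,1],[0,0,3.13,0,1],[0,0,3.13,0,1]]

```text
time: 11.55
tool_pos: [0.4754, 0.1789, 0.223]
ee_rot: [-3.141, 0.001, -2.934]
wrist_force: [0.5, -0.1, 1.2]
width: 0.024
finger_force: 29.9
```

apply_moves:
  moves:
    - [[0,0,0,0,1],[0,0,0,0,1],[0,0,0,0,1]]

```text
time: 11.92
tool_pos: [0.4754, 0.1789, 0.223]
ee_rot: [-3.142, 0.0, -2.934]
wrist_force: [-1.1, -1.1, 2.7]
width: 0.0237
finger_force: 29.9
```

```bash
python3 - <<'E'
from h import *
o=telemetry.get_obs();print(o['tool_pos'],o['width'],o['finger_force'])
# lamp axis checks: t6/w5
s=load('w5')
print('beam at screen',atz(s,180+398/4,100+370/4,.095,True),'beam up',atz(s,180+399/4,100+0/4,.095,True))
s=load('w3')
print('beam w3',[atz(s,u*.7,v*.7,.095,True) for u,v in((268,30),(269,262))])
plan(.514,-.110,.285,2)
E
```

```text
[0.47539791 0.17889365 0.22297275] 0.023748821573634213 29.897452890872955
beam at screen [ 0.6142851  -0.10775317  0.095     ] beam up [ 0.54083741 -0.10995748  0.095     ]
beam w3 [array([ 0.41953435, -0.1141399 ,  0.095     ]), array([ 0.61323542, -0.10888734,  0.095     ])]
t 11.93 pos [0.4754 0.1789 0.223 ] yaw 11.88 move [ 0.433 -5.813 -1.24 ] turn 0.988
```

apply_moves:
  moves:
    - [[0,0,-0.5,0,1],[0,0,-1.3,0,1],[0,-0.8,-1.9,0.3,1],[0.1,-1.7,-1.9,0.6,1],[0.2,-2.6,-1.9,0.99,1],[0.3,-3.5,-1.9,0.99,1],[0.43,-4.5,-1.9,0.99,1],[0.43,-5.3,-1.9,0.99,1],[0.43,-5.8,-1.9,0.99,1],[0.43,-5.83,-1.9,0.99,1]]

```text
time: 13.18
tool_pos: [0.5143, -0.1121, 0.3166]
ee_rot: [3.141, -0.001, -3.11]
wrist_force: [-0.5, 1.0, -1.1]
width: 0.0241
finger_force: 29.9
```

```bash
python3 -c "
from h import *
plan(.514,-.111,.286,1.9)"
```

```text
t 13.18 pos [ 0.5143 -0.1121  0.3166] yaw 1.81 move [0.004 0.021 0.613] turn -0.009
```

apply_moves:
  moves:
    - [[0,0.01,0.3,0,1],[0,0.01,0.6,0,1],[0,0.01,0.61,0,1],[0,0.01,0.61,0,1],[0,0.01,0.61,0,1],[0,0.01,0.61,0,1]]

```text
time: 13.92
tool_pos: [0.5144, -0.1103, 0.2878]
ee_rot: [-3.141, 0.001, -3.107]
wrist_force: [-0.3, -0.5, -0.9]
width: 0.0239
finger_force: 29.9
```

```bash
python3 - <<'E'
from h import *
plan(.514,-.111,.286,1.9);o=telemetry.get_obs();print(o['finger_force'],o['width'],abs(o['qvel']).max())
w=take('wrist','w8')
# cell top (z .123) and carrier ring checks by colour, without viewing
im=w['image'].astype(int); red=(im[...,0]>90)&(im[...,1]<50)&(im[...,2]<60)
im5=load('w5')['image']
ys,xs=np.nonzero(red);print(len(xs))
n,l,st,c=cv2.connectedComponentsWithStats(red.astype(np.uint8))
for i in range(1,n):
    if st[i,4]>8: print(st[i],c[i])
blue=(im[...,2]>im[...,0]+50)&(im[...,2]>60)
n,l,st,c=cv2.connectedComponentsWithStats(blue.astype(np.uint8))
for i in range(1,n):
    if st[i,4]>15: print('blue',st[i],c[i])
for nm,p in dict(ring=(.6186,-.108,.095),tab=(.6329,-.1074,.206),blue=(.514,-.1105,.004),ptr=(.668,-.107,.151)).items(): print(nm,proj(w,np.array(p),True))
print('cell top', proj(w,np.array([.514,-.111,.123]),True))
E
```

```text
t 13.93 pos [ 0.5144 -0.1103  0.2878] yaw 1.98 move [ 0.009 -0.014  0.035] turn 0.008
29.89616185426712 0.023944034871421598 0.0028196996436408075
492
[  9 186   6   9  39] [ 11.23076923 190.23076923]
[ 10 199   5   8  35] [ 12.02857143 202.4       ]
[ 11 211   5   8  34] [ 12.97058824 214.29411765]
[508 245  20  30 384] [518.08072917 258.47135417]
ring [275.89254631 384.04303259]
tab [275.33573984 532.52786456]
blue [277.4700116  212.44935832]
ptr [274.8096688  479.41403891]
cell top [276.20825459 278.93986015]
```

```bash
python3 - <<'E'
from h import *
for n in('scene','top'):
    s=take(n,n+'9');im=s['image'].astype(int)
    print(n,'tab pred',proj(s,np.array([.633,-.1075,.196])).round(1),'cell pred',proj(s,np.array([.514,-.111,.11])).round(1))
    b=(im[...,2]>im[...,0]+40)&(im[...,2]>60)
    k,l,st,c=cv2.connectedComponentsWithStats(b.astype(np.uint8))
    print([(st[i,4],c[i].round(1)) for i in range(1,k) if 15<st[i,4]<400])
E
python3 - <<'E'
import sys;sys.path.insert(0,'.')
from h import *
s=load('pics/scene9'.replace('pics/','')) if 0 else pickle.load(open('pics/scene9.pkl','rb'))
cv2.imwrite('pics/fin.png',np.clip(cv2.resize(s['image'][130:280,180:380,::-1],(800,600),interpolation=cv2.INTER_CUBIC)*1.4,0,255).astype(np.uint8))
E
```

```text
scene tab pred [260.4 239. ] cell pred [241.5 222.8]
[(np.int32(67), array([437.8, 188. ])), (np.int32(41), array([259.2, 237.1])), (np.int32(34), array([388.1, 243.6])), (np.int32(40), array([262.1, 248.1]))]
top tab pred [339.2 160.3] cell pred [336.4 214.7]
[(np.int32(133), array([208.9, 136.6])), (np.int32(87), array([111.7, 168.9]))]
```

The carrier's tab is in the scene image where predicted, and the cell is held steady. I'll hand the job in.

```bash
python3 -c "
from h import *
print(ticket.close_job())"
```

```text
the job is handed in; nothing more can be done
None
```

I handed the job in at about 14 s of robot time, with the carrier hung at the red pointer (about 1 mm off the beam by the wrist view) and the cell held steady in the beam over the blue line; the hand-in returned no verdict.

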